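Hang up the test head and index the next valve under it

ROBOT

A 6-joint arm with a two-finger parallel gripper is mounted at the origin on the work surface. World frame = base frame: x ahead of the robot, y to its left, z up, the work surface at z = 0. Lengths are in mm, angles in degrees, forces in N, time in s.
With the tool pointing down it reaches from about 300 to 850 mm from the base axis. Payload 4.2 kg.
Tool frame: the origin (TCP) lies at the very end of the fingers, on their centre line; the grasp point (between the pads) lies 19 mm behind it; x points along the fingers, z is the direction in which the jaws open and shut, and the axes are right-handed (so a half turn about x gives the same grasp; the last joint's range is limited). The gripper opens to 91 mm and grips with 3 to 60 N. Pads are 32 mm wide; open, the fingers measure 118 mm over their backs; the gripper's body (76 mm by 178 mm) begins 60 mm behind the grasp point.
Start: joints at [-65.489, 18.312, 89.639, -0, 72.044, -1.146], TCP at [248.971, -518.321, 213.976] pointing down, gripper open.
Joint ranges: [-177.97, 177.97], [-48.28, 115.42], [12.27, 149.76], [-77.06, 257.06], [2.81, 150.46], [-146.56, 146.56]. Speed limits (degrees/s): [147.25, 147.25, 180, 180, 180, 180].

INTERFACE

Orientations are given as [roll, pitch, yaw] about the fixed x, y, z axes, in that order (R = Rz(yaw) Ry(pitch) Rx(roll)).
In Python, from workcell import state, grab_frame, camera_info, env, search_frame, place_of gives the robot as it stands.
- The arm moves only by the tool drive_tool, never from a script. Its argument "plan" is a list of rows, each a list of 7 numbers: the turn, a rotation vector about the world's x, y, z in degrees, then the shift along the world's x, y, z in mm, then the finger opening in mm, from 0 to 91.2. In form: [[wx, wy, wz, dx, dy, dz, jaw], ...]. A call has 1 to 10 rows; each row is the pose to reach, as a shift and turn from the pose measured when the call began; what a row does not reach only later rows make up. A row lasts 1/8 s, in which the tool goes at most 62.5 mm and 10.7 degrees, less where a joint would pass 70% of its speed; a pose out of reach is approached as far as the arm can. A call with a gripper value outside its range is refused whole. The fingers move at their own pace and stop on an object; "grip_force" is the grip in N (left out, the last holds). Time passes only in rows, so rows that repeat a pose let the fingers close. It gives the time, the measured TCP pose, the force and the opening at its end, in the units of the state.
- state(): the state, without advancing time (a new reading comes with each control period).
- grab_frame(name): name is "scene" or "side" or "wrist"; returns the picture (480x640x3 uint8, red, green, blue); there is no depth.
- camera_info(name): a dict with "intrinsics" (3x3 intrinsics, pixels), "origin" and "orientation" of the camera in the world; the wrist camera has in their place "hand_eye" (4x4, takes a point from camera to tool coordinates, whose origin is the TCP and whose axes are the tool frame's). Camera axes: x right, y down, z forward; pixel columns grow to the right and rows downward; lengths in mm; the calibration is good to about 2 mm. A picture is of the moment at which its call begins: read the wrist's pose just before it. camera_info takes no time and is no camera call.
- env.job_done(): hands the job in, once; it reports no verdict.
Trained networks look in the newest picture that a camera, given by its name, has taken for a name from the list of things; names that differ only in an ending like _2 or _b are one class to them, and where a whole thing is asked for, a point or a joint stands for the part that bears it (a point fixed in the world has none). Each returns a list of dicts, best first, with "p" (0 to 1); they miss things now and then, are a little off and sometimes report something else, mostly with a low value. They report only what shows in the picture. A call takes as long as a camera call.
- search_frame(camera, label): "rect" ([left, top, right, bottom] as shares, 0 to 1, of the picture: columns of its width, rows of its height, round what is visible of it).
- place_of(camera, label): "location" ([column, row] as shares, 0 to 1, of the picture: columns of its width, rows of its height: a listed point, or the origin of a listed thing).
The state is a dict: "time_s": time; "qpos": joint angles; "qvel": joint speeds; "effort": joint torques, N m; "ee_pos": TCP position; "ee_rot": TCP orientation; "force": force on the tool from outside, world axes, zero at the start; "torque": the same for the moment, N m; "gripper_width": finger opening in mm.
Only numpy, scipy, OpenCV 4.12 (cv2) and the standard library are available. Lean on these libraries where they do the work, as an engineer would, in place of code of your own. Each camera call takes 0.05 s, during which the arm holds its last target. There are 200 camera calls.

TASK

The valve under the leak-test head is done. Lift the head (black side handle) until its gravity hook swings in over the steel catch bar between the column rods, let it down gently so that it hangs on the bar by itself, and only then turn the dial (black wing handle on the hub) one station clockwise seen from above, so that the next valve stands under the head with the detent clicked home. Leave the head hanging and the other things on the bench where they are.

Things in the scene. Friction and masses are not known exactly. Their poses are not given: they have to be found in the camera images.
- station: Valve test station, fixed on the bench: aluminium plate, top 20 mm up, x -135 to 135, y -175 to 205 mm, with a rotary dial and, at y = +180 mm, a column of two 16 mm steel rods 48 mm apart, 312 mm tall. Origin on the bench under the dial's axis, z up. A spring detent roller bears on the dial's rim at y = -120 mm.
- dial (a joint): Dial angle in rad: 0 at the start, growing clockwise seen from above; one station is 1.047. Disc 216 mm with six clamped valves at 85 mm radius, no end stops. A spring roller pulls it to the nearest station from up to about 25 degrees off; starting out of a station takes about 0.35 N m, less further on. While the head is down, its nozzle blocks the dial.
- head (a joint): Test head height in m: 0 down on the valve (start), upper stop 0.060. Slides straight up and down on the rods, weighs 0.4 to 0.7 kg, falls if let go. On the way up the hook rides over the catch bar (from 0.017) and swings in over it when the head is about 0.044 up; let down from there, the head hangs on the bar at about 0.040.
- hook (a joint): Swing of the gravity hook on the head in rad: 0 hanging in (nose over the column), larger when the catch bar pushes its nose out.
- lift_handle (a point): Mid grip of the head's lift handle: a level round black bar 16 mm thick along the station's x, clear for 35 mm along the bar either way, with a 24 mm ball at its free (-x) end; 115 mm in -x and 150 mm in +y from the dial's axis, 150 mm above the bench when down. Free space of 60 mm beside it; the column rises 75 mm away in +x. Axes as the station's.
- nozzle (a point): Centre of the lower mouth of the test head's nozzle (26 mm across, 114 mm above the bench when down), 85 mm from the dial's axis in the station's +y. Its x and y do not change as the head moves.
- catch_bar (a point): Centre of the steel catch bar between the rods, 10 mm thick, along the station's x, fixed, 235 mm above the bench.
- wing_handle (a point): Centre of the black wing handle on the dial's hub, on the dial's axis, 188 mm above the bench: a bar 90 mm long, 16 mm wide, 24 mm tall, on a 14 mm neck, turning with the dial. Its x axis runs along the bar, z up. With the head hanging up, the head's arm tops out 216 mm above the bench from 65 mm off the axis on the column side.
- tested_valve (a point): Top of the port of the valve that is under the nozzle at the start (port 11 mm thick, valve 30 mm square and 60 mm tall), 126 mm above the bench.
- next_valve (a point): Top of the port of the next valve, 60 degrees counter-clockwise (seen from above) from the tested one round the dial, on the robot's side, 126 mm above the bench; it must come under the nozzle.
- spare_valve_mid (a point): Loose spare valve standing on the station's plate beside the column, 30 mm square, 60 mm tall; its centre.
- adapter: Loose brass hexagon adapter, 22 mm across, 26 mm tall, on a corner of the station's plate; origin at its foot.
- manifold: Loose aluminium manifold block 85 x 150 mm with four black valves, 81 mm tall; origin at its underside.
- screwdriver: Loose screwdriver lying on the bench; origin at its underside.
- spanner: Loose open-ended spanner lying on the bench; origin at its underside.
- multimeter: Loose hand multimeter lying on the bench, 80 x 165 x 45 mm; origin at its underside.
- fittings_tray: Loose tray of fittings, 110 x 150 x 35 mm; origin at its underside.

How it is judged:
By the outcome, as a careful person would: the job done as asked, in the order asked, and still so for the second after the job is handed in, with the robot touching nothing.
It also fails if it takes over 54 s, if anything falls off the work surface, if the arm or the gripper's body presses on something with over 40 N, if the wrist force passes 120 N, or if a joint passes its speed limit or range.

## Working session

There is one attempt and no reset: what is moved stays moved. The work goes in short steps, Python scripts to look and compute and a tool call to move; the robot and the scene stay as the last step left them, time stands still between calls to the robot, and variables do not carry over. Pictures are saved under pics/ and viewed, about 8 in all and at most 12, crops included, and the job is handed in when it is done.

Besides the shell and the picture viewer there is one more tool, called after "Emit:" as a command line: name --pt "numbers of a row" for each row, then --argument value for the rest. drive_tool: Moves the arm, as the interface text tells. Its arguments: {"type":"object","properties":{"plan":{"type":"array"},"grip_force":{"type":"number"}},"required":["plan"]}

```bash
mkdir -p pics
cat > h.py <<'E'
import numpy as np, cv2, json
from workcell import state, grab_frame, camera_info, env, search_frame, place_of
from scipy.spatial.transform import Rotation as R
def save(cam,name):
    im=grab_frame(cam); cv2.imwrite('pics/'+name,im[:,:,::-1]); return im
E
python3 - <<'E'
from h import *
print(state())
for c in ['scene','side','wrist']: print(c,camera_info(c))
for c in ['scene','side']:
    save(c,c+'0.png')
    for l in ['station','lift_handle','nozzle','catch_bar','wing_handle','tested_valve','next_valve','spare_valve_mid','adapter']:
        print(c,l,[(np.round(np.array(d['location'])*[640,480],1).tolist(),round(d['p'],2)) for d in place_of(c,l)][:3])
E
```

```text
{'time_s': 0.0, 'qpos': array([-6.54893765e+01,  1.83508796e+01,  8.97074050e+01, -1.29953451e-03,
        7.20437189e+01, -1.14348692e+00]), 'qvel': array([-0.0481711 ,  0.02443205,  0.033147  , -0.0233858 , -0.07535696,
       -0.02715289]), 'effort': array([ 1.21481127e-03, -4.12454188e+01, -2.31974477e+01,  7.27169146e-02,
        4.57131083e-02, -1.55977777e-04]), 'ee_pos': array([ 248.7412209 , -517.84210833,  213.12115121]), 'ee_rot': array([179.55047666,  89.89798897, 115.20498884]), 'force': array([ 0.21056795,  0.52274088, -0.69568064]), 'torque': array([ 0.00603501,  0.05534116, -0.012098  ]), 'gripper_width': 91.37491821121296}
scene {'intrinsics': array([[612.54900153,   0.        , 309.62132991],
       [  0.        , 612.54900153, 237.77144886],
       [  0.        ,   0.        ,   1.        ]]), 'origin': array([1932.30390875,  164.24663866, 1088.07955578]), 'orientation': array([-122.16526379,    0.91441682,   98.55372565])}
side {'intrinsics': array([[548.11481802,   0.        , 318.41740071],
       [  0.        , 548.11481802, 240.57181085],
       [  0.        ,
[... 928 characters left out ...]
cene wing_handle [([472.1, 328.1], 0.72), ([312.1, 262.6], 0.63), ([282.1, 276.7], 0.53)]
scene tested_valve [([344.6, 289.4], 0.82), ([223.8, 234.8], 0.72)]
scene next_valve [([339.1, 269.4], 0.95)]
scene spare_valve_mid [([351.6, 344.9], 0.69)]
scene adapter [([285.4, 274.5], 0.51)]
side station [([280.4, 251.4], 0.92), ([408.7, 191.4], 0.44)]
side lift_handle [([249.0, 263.2], 0.85), ([254.4, 237.3], 0.31)]
side nozzle [([253.7, 237.3], 0.72), ([342.8, 248.7], 0.45)]
side catch_bar [([215.8, 219.4], 0.75)]
side wing_handle [([282.1, 209.6], 0.7)]
side tested_valve [([255.1, 234.3], 0.89)]
side next_valve [([280.5, 247.6], 0.9)]
side spare_valve_mid []
side adapter [([344.1, 247.9], 0.58)]
```

```bash
cat >> h.py <<'E'
PTS={'station':(0,0,0),'lift_handle':(-115,150,150),'nozzle':(0,85,114),'catch_bar':(0,180,235),'wing_handle':(0,0,188),'tested_valve':(0,85,126),
 'next_valve':(-85*np.sin(np.pi/3),85*np.cos(np.pi/3),126)}
def cammat(c,st=None):
    i=camera_info(c)
    if c!='wrist': Rw=R.from_euler('xyz',i['orientation'],degrees=True).as_matrix(); o=i['origin']
    else:
        T=i['hand_eye']; Rt=R.from_euler('xyz',st['ee_rot'],degrees=True).as_matrix()
        Rw=Rt@T[:3,:3]; o=Rt@T[:3,3]+st['ee_pos']
    return i['intrinsics'],Rw,np.array(o)
def proj(c,P,st=None):
    K,Rw,o=cammat(c,st); q=(np.atleast_2d(P)-o)@Rw; q=q@K.T; return q[:,:2]/q[:,2:]
def w(p,P):
    P=np.atleast_2d(P); c,s=np.cos(p[2]),np.sin(p[2])
    return np.c_[p[0]+c*P[:,0]-s*P[:,1],p[1]+s*P[:,0]+c*P[:,1],P[:,2]]
E
python3 - <<'E'
from h import *
from scipy.optimize import least_squares
obs=[('scene','nozzle',341.4,293),('scene','tested_valve',344.6,289.4),('scene','next_valve',339.1,269.4),('scene','catch_bar',380.5,261.8),('scene','lift_handle',386.4,263.1),('scene','wing_handle',312.1,262.6),('scene','station',315.7,317.6),
('side','station',280.4,251.4),('side','lift_handle',249,263.2),('side','nozzle',253.7,237.3),('side','catch_bar',215.8,219.4),('side','wing_handle',282.1,209.6),('side','tested_valve',255.1,234.3),('side','next_valve',280.5,247.6)]
f=lambda p: np.concatenate([(proj(c,w(p,PTS[l]))[0]-[u,v]) for c,l,u,v in obs])
best=min((least_squares(f,[500,0,a],loss='soft_l1',f_scale=2) for a in np.arange(-3,3.2,.8)),key=lambda r:r.cost)
p=best.x; print(p,np.degrees(p[2]),best.cost)
for o,r in zip(obs,f(p).reshape(-1,2).round(1)): print(o[:2],r)
for l in PTS: print(l,w(p,PTS[l]).round(1))
np.save('p.npy',p)
E
```

```text
Traceback (most recent call last):
  File "h.py", line 16, in proj
    K,Rw,o=cammat(c,st); q=(np.atleast_2d(P)-o)@Rw; q=q@K.T; return q[:,:2]/q[:,2:]
           ~~~~~~^^^^^^
  File "h.py", line 9, in cammat
    i=camera_info(c)
ValueError: time passes only in moves, steps and waits
```

View pics/scene0.png

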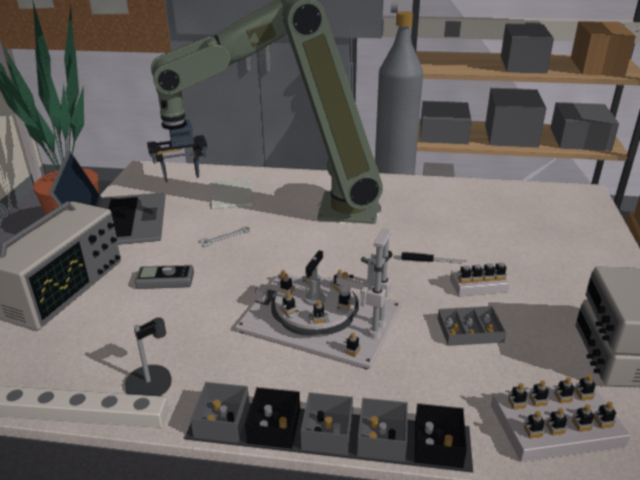

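View pics/side0.png

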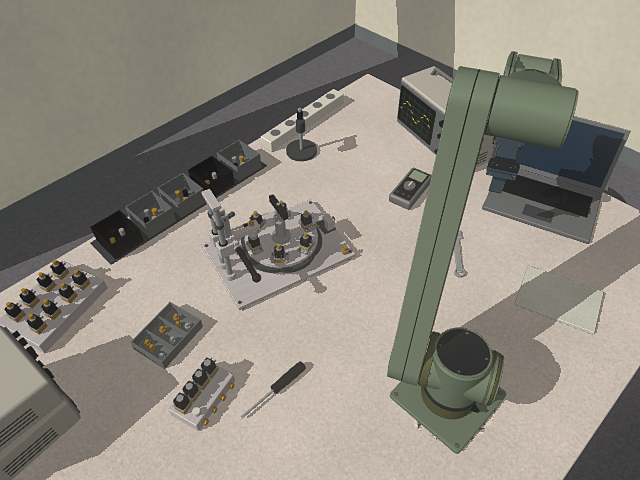

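Scene: the station is in the middle, with the column near (380,265), the wing near (315,263) and the dial near (315,300). Side: column near (217,230), lift handle (black bar with ball) near (248,265), wing near (280,207). The networks' points agree with both pictures. I'll cache the calibration and refit.

```bash
sed -i "s/^def cammat/CI={c:camera_info(c) for c in ['scene','side','wrist']}\ndef cammat/; s/    i=camera_info(c)/    i=CI[c]/" h.py
cat > fit.py <<'E'
from h import *
from scipy.optimize import least_squares
obs=[('scene','nozzle',341.4,293),('scene','tested_valve',344.6,289.4),('scene','next_valve',339.1,269.4),('scene','catch_bar',380.5,261.8),('scene','lift_handle',386.4,263.1),('scene','wing_handle',312.1,262.6),('scene','station',315.7,317.6),
('side','station',280.4,251.4),('side','lift_handle',249,263.2),('side','nozzle',253.7,237.3),('side','catch_bar',215.8,219.4),('side','wing_handle',282.1,209.6),('side','tested_valve',255.1,234.3),('side','next_valve',280.5,247.6)]
f=lambda p: np.concatenate([(proj(c,w(p,PTS[l]))[0]-[u,v]) for c,l,u,v in obs])
best=min((least_squares(f,[800,100,a],loss='soft_l1',f_scale=2) for a in np.arange(-3,3.2,.8)),key=lambda r:r.cost)
p=best.x; print(p,np.degrees(p[2]),best.cost)
for o,r in zip(obs,f(p).reshape(-1,2).round(1)): print(o[:2],r)
for l in PTS: print(l,w(p,PTS[l]).round(1))
np.save('p.npy',p)
E
python3 fit.py
```

```text
[ 6.29382824e+02 -3.57610744e+01 -2.84229859e-01] -16.285171345083217 27.195612221814038
('scene', 'nozzle') [ 2.1 -1.5]
('scene', 'tested_valve') [-1.  -1.5]
('scene', 'next_valve') [ 0.2 -0.2]
('scene', 'catch_bar') [-0.5 -0.3]
('scene', 'lift_handle') [-4.2 -0.1]
('scene', 'wing_handle') [ 1.5 -1.7]
('scene', 'station') [-1.2 -0.6]
('side', 'station') [2.9 0.3]
('side', 'lift_handle') [-1.   2.2]
('side', 'nozzle') [ 0.2 -0.4]
('side', 'catch_bar') [ 0.1 -0.1]
('side', 'wing_handle') [-2.9 -1.8]
('side', 'tested_valve') [-1.7 -0.2]
('side', 'next_valve') [-1.9 -1.9]
station [[629.4 -35.8   0. ]]
lift_handle [[561.1 140.5 150. ]]
nozzle [[653.2  45.8 114. ]]
catch_bar [[679.9 137.  235. ]]
wing_handle [[629.4 -35.8 188. ]]
tested_valve [[653.2  45.8 126. ]]
next_valve [[570.6  25.7 126. ]]
```

```bash
cat >> h.py <<'E'
def delta(pos,yawz,st=None):
    """shift & rotvec from now to pos, tool down, jaw axis (tool z) at world yaw yawz deg"""
    st=st or state(); a=np.radians(yawz); z=np.array([np.cos(a),np.sin(a),0]); x=np.array([0,0,-1.]); 
    T=np.c_[x,np.cross(z,x),z]; C=R.from_euler('xyz',st['ee_rot'],degrees=True).as_matrix()
    return R.from_matrix(T@C.T).as_rotvec(degrees=True).round(2), (np.array(pos)-st['ee_pos']).round(1)
E
python3 - <<'E'
from h import *
p=np.load('p.npy'); y=90+np.degrees(p[2])
print(R.from_euler('xyz',state()['ee_rot'],degrees=True).as_matrix().round(3))
l=w(p,PTS['lift_handle'])[0]
for yy in (y,y-180): print(yy,delta([l[0],l[1],270],yy))
E
```

```text
[[ 0.     0.901  0.433]
 [-0.     0.433 -0.901]
 [-1.    -0.     0.   ]]
73.71482865491679 (array([0.0000e+00, 1.0000e-02, 1.3806e+02]), array([312.1, 658.8,  56. ]))
-106.28517134508321 (array([ 1.000e-02, -0.000e+00, -4.194e+01]), array([312.1, 658.8,  56. ]))
```

Emit:
drive_tool --pt "0 0 10 15 40 25 91" --pt "0 0 20 40 85 50 91" --pt "0 0 30 65 135 56 91" --pt "0 0 40 90 185 56 91" --pt "0 0 50 115 235 56 91" --pt "0 0 60 140 290 56 91" --pt "0 0 70 165 345 56 91" --pt "0 0 80 190 400 56 91" --pt "0 0 90 215 455 56 91" --pt "0 0 100 240 505 56 91"

```text
time_s: 2.25
ee_pos: [489.5, -11.3, 270.3]
ee_rot: [-46.1, 89.9, -10.1]
force: [1.3, -0.6, -0.0]
gripper_width: 91.5
```

Run:
```python
from h import *
p=np.load('p.npy'); y=90+np.degrees(p[2]); l=w(p,PTS['lift_handle'])[0]
s=state(); print(s['time_s'],s['ee_pos'],delta([l[0],l[1],270],y))
```

```text
2.25 [489.52003389 -11.29305827 270.29183076] (array([-1.000e-02,  6.000e-02,  3.769e+01]), array([ 71.5, 151.8,  -0.3]))
```

Emit:
drive_tool --pt "0 0 9 18 38 0 91" --pt "0 0 18 36 76 0 91" --pt "0 0 28 54 114 0 91" --pt "0 0 37.7 71.5 152 0 70" --pt "0 0 37.7 71.5 152 0 60" --pt "0 0 37.7 71.5 152 0 60"

```text
time_s: 3.0
ee_pos: [560.6, 140.2, 270.1]
ee_rot: [-139.2, 90.0, -65.6]
force: [-1.1, 0.1, -0.4]
gripper_width: 64.1
```

Run:
```python
from h import *
p=np.load('p.npy')
s=state(); im=save('wrist','w1.png')
print(s['time_s'],s['ee_pos'],s['ee_rot'])
for l in PTS:
    print(l,proj('wrist',w(p,PTS[l]),s).round(0),[(np.round(np.array(d['location'])*[640,480],1).tolist(),round(d['p'],2)) for d in place_of('wrist',l)][:2])
```

```text
3.0 [560.64266024 140.23363403 270.1189756 ] [-139.24117988   89.98278149  -65.56883377]
station [[189. 304.]] [([193.8, 304.3], 0.72)]
lift_handle [[322. 235.]] [([324.4, 233.3], 0.87), ([194.3, 308.0], 0.2)]
nozzle [[247. 355.]] [([251.5, 354.7], 0.92)]
catch_bar [[374. 460.]] [([250.9, 353.5], 0.29)]
wing_handle [[106. 409.]] []
tested_valve [[245. 362.]] []
next_valve [[187. 279.]] [([188.7, 279.8], 0.84), ([558.6, 197.3], 0.68)]
```

View pics/w1.png

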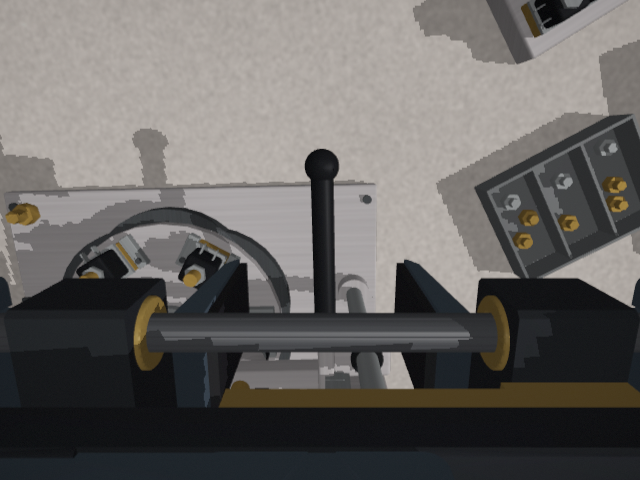

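The bar runs from the ball at (321,165) to (325,310), between the fingers. The fit is within a few pixels, so I'll refine it with these wrist points.

```bash
cat > fit2.py <<'E'
from h import *
from scipy.optimize import least_squares
s={'ee_pos':np.array([560.64266,140.23363,270.11898]),'ee_rot':np.array([-139.24117988,89.98278149,-65.56883377])}
P=dict(PTS,ball=(-162,150,150))
obs=[('station',193.8,304.3),('lift_handle',324.4,233.3),('nozzle',251.5,354.7),('next_valve',188.7,279.8)]
f=lambda p: np.concatenate([(proj('wrist',w(p,P[l]),s)[0]-[u,v]) for l,u,v in obs])
r=least_squares(f,np.load('p.npy'),loss='soft_l1',f_scale=2); p=r.x
print(p,np.degrees(p[2]),f(p).round(1)); np.save('p2.npy',p)
for l in PTS: print(l,w(p,PTS[l]).round(1))
# bar centre line at z=150
K,Rw,o=cammat('wrist',s)
for uv in [(321,165),(323,230),(325,310)]:
    d=Rw@np.linalg.solve(K,[*uv,1]); print(uv,(o+d*(150-o[2])/d[2]).round(1))
l=w(p,PTS['lift_handle'])[0]; print(delta([l[0],l[1],131],90+np.degrees(p[2])))
E
python3 fit2.py
```

```text
[ 6.31708485e+02 -3.25205850e+01 -2.64828063e-01] -15.173530290141237 [-0.9  0.5 -0.3 -0.1 -0.1 -0.2  1.2 -0. ]
station [[631.7 -32.5   0. ]]
lift_handle [[560.  142.4 150. ]]
nozzle [[654.   49.5 114. ]]
catch_bar [[678.8 141.2 235. ]]
wing_handle [[631.7 -32.5 188. ]]
tested_valve [[654.   49.5 126. ]]
next_valve [[571.8  27.8 126. ]]
(321, 165) [513.3 153.8 150. ]
(323, 230) [557.5 142.3 150. ]
(325, 310) [616.9 126.4 150. ]
(array([-0.03,  0.07,  1.15]), array([  -1. ,    2.1, -139.5]))
```

Emit:
drive_tool --pt "0 0 1.2 -1 1.7 -40 50" --pt "0 0 1.2 -1 1.7 -85 50" --pt "0 0 1.2 -1 1.7 -125 50" --pt "0 0 1.2 -1 1.7 -139 50" --pt "0 0 1.2 -1 1.7 -139 10" --pt "0 0 1.2 -1 1.7 -139 10" --pt "0 0 1.2 -1 1.7 -139 10" --pt "0 0 1.2 -1 1.7 -139 10" --pt "0 0 1.2 -1 1.7 -139 10" --grip_force 40

```text
time_s: 4.53
ee_pos: [560.5, 141.5, 132.7]
ee_rot: [-76.4, 89.8, -1.5]
force: [-0.8, -2.8, 6.0]
gripper_width: 15.7
```

Emit:
drive_tool --pt "0 0 0 0 0 6 10" --pt "0 0 0 0 0 14 10" --pt "0 0 0 0 0 22 10" --pt "0 0 0 0 0 30 10" --pt "0 0 0 0 0 38 10" --pt "0 0 0 0 0 45 10" --pt "0 0 0 0 0 51 10" --pt "0 0 0 0 0 52 10" --pt "0 0 0 0 0 52 10" --pt "0 0 0 0 0 52 10" --grip_force 50

```text
time_s: 5.78
ee_pos: [560.4, 141.5, 184.6]
ee_rot: [-76.8, 89.8, -1.9]
force: [2.1, -1.1, -5.2]
gripper_width: 15.3
```

Run:
```python
from h import *
s=state(); print(s['time_s'],s['ee_pos'],s['ee_rot'],s['force'],s['torque'])
im=save('scene','s2.png'); c=cv2.resize(im[210:370,230:430],None,fx=4,fy=4,interpolation=cv2.INTER_CUBIC)
im2=save('side','d2.png'); c2=cv2.resize(im2[170:320,170:370],None,fx=4,fy=4,interpolation=cv2.INTER_CUBIC)
cv2.imwrite('pics/s2c.png',cv2.resize(np.hstack([c[:600],c2]),(800,300))[:,:,::-1])
for cam in ['scene','side']:
  for l in ['lift_handle','nozzle','hook']:
    print(cam,l,[(np.round(np.array(d['location'])*[640,480],1).tolist(),round(d['p'],2)) for d in place_of(cam,l)][:2])
p=np.load('p2.npy')
for dz in (0,40,50): print(dz,proj('scene',w(p,np.array(PTS['nozzle'])+[0,0,dz])),proj('side',w(p,np.array(PTS['nozzle'])+[0,0,dz])))
```

```text
5.775 [560.42284455 141.48678468 184.62815643] [-76.7821149   89.83361796  -1.88806396] [ 2.09821884 -1.06995798 -5.16820369] [-0.15542795 -0.43514053  0.03580319]
scene lift_handle [([383.7, 245.9], 0.69), ([167.9, 279.6], 0.58)]
scene nozzle [([345.8, 274.0], 0.73)]Traceback (most recent call last):
  File "<stdin>", line 8, in <module>
ValueError: it knows: adapter, catch_bar, fittings_tray, lift_handle, manifold, multimeter, next_valve, nozzle, screwdriver, spanner, spare_valve_mid, station, tested_valve, wing_handle
```

View pics/s2c.png

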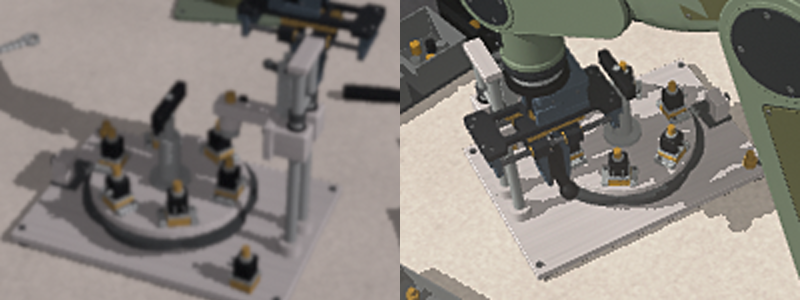

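Scene: the head is up, with the nozzle clear of the valve at about (225,115) in the crop. Now I'll let it down slowly and watch the force.

Emit:
drive_tool --pt "0 0 0 0 0 -2 10" --pt "0 0 0 0 0 -4 10" --pt "0 0 0 0 0 -6 10" --pt "0 0 0 0 0 -8 10" --pt "0 0 0 0 0 -8 10"

```text
time_s: 6.6
ee_pos: [560.4, 141.5, 176.2]
ee_rot: [-79.6, 89.9, -4.7]
force: [1.6, -1.8, -6.0]
gripper_width: 15.0
```

Emit:
drive_tool --pt "0 0 0 0 0 -2 10" --pt "0 0 0 0 0 -4 10" --pt "0 0 0 0 0 -5 10" --pt "0 0 0 0 0 -5 10"

```text
time_s: 7.1
ee_pos: [560.4, 141.5, 172.1]
ee_rot: [-76.6, 89.8, -1.7]
force: [-1.6, -0.8, 2.9]
gripper_width: 14.8
```

The load has moved off the gripper, with Fz going from -6 to +3 N at 39.4 mm up. That means the hook is carrying the head, so I'll release and rise.

Emit:
drive_tool --pt "0 0 0 0 0 0 30" --pt "0 0 0 0 0 0 50" --pt "0 0 0 0 0 0 50" --pt "0 0 0 0 0 10 50" --pt "0 0 0 0 0 40 50" --pt "0 0 0 0 0 80 50" --pt "0 0 0 0 0 120 50" --pt "0 0 0 0 0 120 50"

```text
time_s: 8.1
ee_pos: [562.1, 141.9, 296.5]
ee_rot: [-65.2, 89.3, 9.7]
force: [0.3, 1.4, -0.2]
gripper_width: 50.5
```

Run:
```python
from h import *
s=state(); print(s['time_s'],s['ee_pos'],s['force'])
p=np.load('p2.npy')
for cam in ['scene','side']:
  im=save(cam,cam+'3.png')
  for l in ['lift_handle','nozzle']:
    print(cam,l,[(np.round(np.array(d['location'])*[640,480],1).tolist(),round(d['p'],2)) for d in place_of(cam,l)][:2],
     [(dz,proj(cam,w(p,np.array(PTS[l])+[0,0,dz]))[0].round(1)) for dz in (0,40)])
y=90+np.degrees(p[2])
ww=w(p,PTS['wing_handle'])[0]; 
for yy in (y,y-90): print(yy,delta([ww[0],ww[1],300],yy))
```

```text
8.1 [562.13411375 141.92488278 296.47717714] [ 0.26261308  1.39975718 -0.24080144]
scene lift_handle [([384.5, 249.8], 0.91)] [(0, array([382.9, 262.8])), (40, array([383.7, 250.4]))]
scene nozzle [([344.6, 279.5], 0.84), ([338.1, 271.8], 0.7)] [(0, array([344.9, 291.8])), (40, array([345.1, 279.4]))]
side lift_handle [([245.9, 257.7], 0.72)] [(0, array([247.7, 266. ])), (40, array([246. , 256.2]))]
side nozzle [([252.7, 229.7], 0.56)] [(0, array([252.7, 237.5])), (40, array([251.2, 227.8]))]
74.82646970985877 (array([ 0.04,  0.03, -0.06]), array([  71.8, -173.9,    9.3]))
-15.17353029014123 (array([ 6.000e-02, -0.000e+00, -9.006e+01]), array([  71.8, -173.9,    9.3]))
```

The networks put the handle and nozzle in both cameras within 2 px of the +40 mm prediction, so the head hangs on the bar by itself. Next I'll look down on the wing.

Emit:
drive_tool --pt "0 0 0 12 -30 8 60" --pt "0 0 0 28 -70 10 60" --pt "0 0 0 45 -110 10 60" --pt "0 0 0 60 -150 10 60" --pt "0 0 0 72 -174 10 60" --pt "0 0 0 72 -174 10 60" --pt "0 0 0 72 -174 10 60"

```text
time_s: 9.28
ee_pos: [631.6, -31.7, 300.4]
ee_rot: [69.5, 90.0, 144.4]
force: [0.4, -1.2, 0.1]
gripper_width: 60.4
```

Run:
```python
from h import *
p=np.load('p2.npy')
s=state(); im=save('wrist','w4.png')
print(s['time_s'],s['ee_pos'].tolist(),s['ee_rot'].tolist())
for l in PTS:
    print(l,proj('wrist',w(p,PTS[l]),s).round(0),[(np.round(np.array(d['location'])*[640,480],1).tolist(),round(d['p'],2)) for d in place_of('wrist',l)][:2])
```

```text
9.275 [631.5979955280134, -31.7220241451524, 300.397320727684] [69.49221630245837, 89.97173021970325, 144.41645791711449]
station [[321. 199.]] [([316.8, 198.5], 0.63), ([555.8, 58.5], 0.16)]
lift_handle [[529.  70.]] [([557.8, 61.9], 0.91)]
nozzle [[418. 218.]] [([427.7, 229.4], 0.81)]
catch_bar [[626. 257.]] [([622.7, 258.0], 0.68)]
wing_handle [[320. 238.]] [([322.3, 239.5], 0.71)]
tested_valve [[421. 221.]] [([419.3, 221.8], 0.64)]
next_valve [[374. 130.]] [([371.6, 133.0], 0.82)]
```

View pics/w4.png

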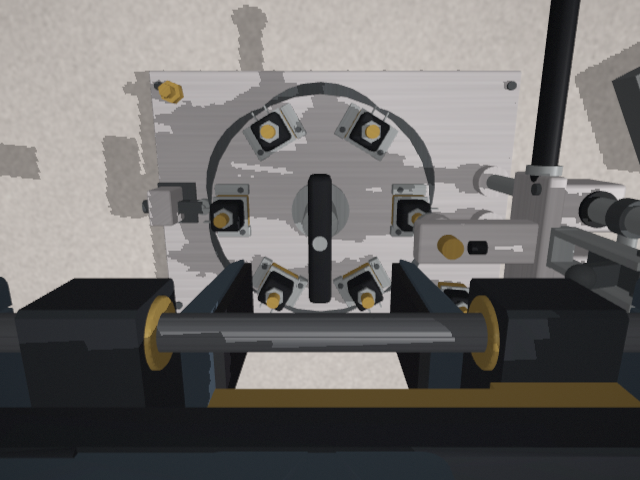

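The bar lies along image rows 175–303 at column 320, so it is parallel to the station x axis, centred, and already square to the jaws. I'll descend and grip.

Emit:
drive_tool --pt "0 0 0 0 -0.5 -35 45" --pt "0 0 0 0 -0.5 -75 45" --pt "0 0 0 0 -0.5 -110 45" --pt "0 0 0 0 -0.5 -127 45" --pt "0 0 0 0 -0.5 -127 45" --pt "0 0 0 0 -0.5 -127 10" --pt "0 0 0 0 -0.5 -127 10" --pt "0 0 0 0 -0.5 -127 10" --pt "0 0 0 0 -0.5 -127 10" --grip_force 40

```text
time_s: 10.8
ee_pos: [632.0, -33.1, 174.9]
ee_rot: [-109.6, 89.8, -34.7]
force: [-0.9, -1.3, 3.4]
gripper_width: 15.9
```

Emit:
drive_tool --pt "0 0 -4 0 0 0 10" --pt "0 0 -10 0 0 0 10" --pt "0 0 -16 0 0 0 10" --pt "0 0 -22 0 0 0 10" --pt "0 0 -28 0 0 0 10" --pt "0 0 -34 0 0 0 10" --pt "0 0 -40 0 0 0 10" --pt "0 0 -46 0 0 0 10" --pt "0 0 -52 0 0 0 10" --pt "0 0 -56 0 0 0 10"

```text
time_s: 12.05
ee_pos: [632.2, -33.0, 174.8]
ee_rot: [-100.1, 89.9, -81.3]
force: [0.4, -0.1, -0.3]
gripper_width: 15.7
```

Run:
```python
from h import *
p=np.load('p2.npy')
s=state(); print(s['time_s'],s['ee_pos'],s['force'],s['torque'],s['gripper_width'],delta([632,-33,175],90+np.degrees(p[2])-60,s))
```

```text
12.05 [632.22544448 -32.97734535 174.84157609] [ 0.38133305 -0.11956922 -0.31102908] [-0.01698487 -0.13721973 -0.14766556] 15.712911008903472 (array([ 0.13,  0.01, -3.94]), array([-0.2, -0. ,  0.2]))
```

Emit:
drive_tool --pt "0 0 -2 0 0 0 10" --pt "0 0 -4 0 0 0 10" --pt "0 0 -4 0 0 0 10" --pt "0 0 -4 0 0 0 10" --pt "0 0 -4 0 0 0 28" --pt "0 0 -4 0 0 0 45" --pt "0 0 -4 0 0 0 45" --pt "0 0 -4 0 0 0 45"

```text
time_s: 13.05
ee_pos: [632.2, -32.9, 174.8]
ee_rot: [-100.4, 89.9, -85.6]
force: [0.7, -0.1, -1.0]
gripper_width: 45.2
```

Emit:
drive_tool --pt "0 0 0 0 0 10 45" --pt "0 0 0 0 0 35 45" --pt "0 0 0 0 0 75 50" --pt "0 0 0 0 0 110 60" --pt "0 0 0 0 0 126 60" --pt "0 0 0 0 0 126 60" --pt "0 0 0 0 0 126 60"

```text
time_s: 13.92
ee_pos: [631.6, -32.9, 299.1]
ee_rot: [-160.5, 89.8, -145.8]
force: [-0.4, 0.6, -0.3]
gripper_width: 60.0
```

Run:
```python
from h import *
p=np.load('p2.npy')
s=state(); im=save('wrist','w5.png')
print(s['time_s'],s['ee_pos'].tolist(),s['ee_rot'].tolist())
for cam in ['wrist','scene','side']:
  if cam!='wrist': save(cam,cam+'5.png')
  for l in ['lift_handle','nozzle','next_valve']:
    q=w(p,np.array(PTS[l])+[0,0,40]) if l!='next_valve' else w(p,PTS['tested_valve'])
    print(cam,l,proj(cam,q,s).round(0),[(np.round(np.array(d['location'])*[640,480],1).tolist(),round(d['p'],2)) for d in place_of(cam,l)][:3])
```

```text
13.925 [631.5614750165774, -32.89261380218952, 299.1338369416288] [-160.53873032799615, 89.80171081376136, -145.77650070055435]
wrist lift_handle [[279. -76.]] []
wrist nozzle [[380. 128.]] [([380.6, 131.0], 0.68)]
wrist next_valve [[376. 129.]] [([376.7, 130.0], 0.79)]
scene lift_handle [[384. 250.]] [([385.9, 249.6], 0.63), ([435.8, 262.7], 0.42)]
scene nozzle [[345. 279.]] [([343.5, 279.1], 0.81)]
scene next_valve [[345. 288.]] [([344.8, 290.1], 0.88)]
side lift_handle [[246. 256.]] [([246.4, 255.2], 0.91)]
side nozzle [[251. 228.]] [([251.3, 229.6], 0.89)]
side next_valve [[252. 235.]] [([256.4, 235.9], 0.69)]
```

View pics/w5.png

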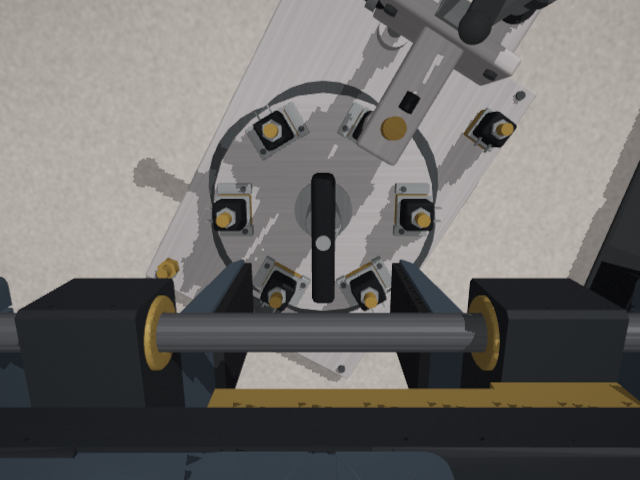

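The wing, upright at column 322, and the valves have turned one station with the tool. The next valve is found under the nozzle in all three cameras, the head is still at +40 mm, and the arm is clear of everything.

Run:
```python
from h import *
print(env.job_done())
```

```text
the job is handed in; nothing more can be done
None
```

The head hangs on the catch bar by itself, the next valve stands under it, and I handed the job in with the robot's clock at about 14 s of the 54 s allowed.

- **Head:** I lifted it 52 mm by the side handle and let it down slowly. At 39.4 mm the vertical force went from −6 N to +3 N, so the hook had taken the weight before I let go. After release, both fixed cameras showed the handle and nozzle within about 2 px of a 40 mm raise. That still held after the dial had turned.
- **Dial:** I gripped the wing, turned it 60° clockwise seen from above, and released it. The last wrist picture shows the wing and valves one station on. The networks found the next valve at the nozzle position within about 1 px in the wrist camera, 2 px in the scene camera and 4 px in the side camera.
- **Not measured directly:** I judged the detent click only from the dial's position after release, about 0.5° or less off station. I judged the hook only from the force change and the head staying up; no picture showed it on the bar.
- **Other things on the bench:** I had no unexpected contact, and the highest force reading at the end of any move was about 6 N. I did not re-measure the loose items at the end.

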